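# Stack the fluorometer's two optical columns for a dark reading

## Robot

A 7-joint arm with a two-finger parallel gripper is mounted at the origin on the work surface. World frame = base frame: x ahead of the robot, y to its left, z up, the work surface at z = 0. Lengths are in m, angles in rad, forces in N, time in s.
With the tool pointing down it reaches from about 0.425 to 0.925 m from the base axis. Payload 6.8 kg.
Tool frame: the origin (TCP) lies on the centre line of the jaws, within the pads' length; the fingertips stand 11 mm ahead of it and the grasp point (between the pads) lies 8 mm behind it; z points along the fingers, y is the direction in which the jaws open and shut (so a half turn about z gives the same grasp; the last joint's range is limited). The gripper opens to 85 mm and grips with 20 to 120 N. Pads are 22 mm wide; open, the fingers measure 114 mm over their backs; the gripper's body (76 mm by 85 mm) begins 54 mm behind the grasp point. The pads swing forward as they close: fully open they stand 13 mm farther back than shut.
Start: joints at [1.013, 0.477, 0.022, 1.555, -0.011, 1.109, -0.083], TCP at [0.293, -0.608, 0.242] pointing down, gripper open.
Joint ranges: [-2.96, 2.96], [-0.34, 2.1], [-1.41, 1.46], [0.24, 2.44], [-1.37, 4.51], [0.17, 1.92], [-2.96, 2.96]. Speed limits (rad/s): [2.39, 2.39, 3.14, 3.14, 3.14, 3.14, 3.14].

## Interface

Orientations are given as a rotation vector (axis times angle).
In Python, from bench import r gives the robot as it stands.
- The arm moves only by the tool send_rows, never from a script. Its argument "deltas" is a list of rows, each a list of 7 numbers: the opening, from 0 (shut) to 1 (fully open), then the shift along the tool's x, y, z as a fraction of full scale, then the turn, a rotation vector about the tool's x, y, z as a fraction of full scale. In form: [[hand, x, y, z, ax, ay, az], ...]. A call has 1 to 20 rows; each row is the pose to reach, as a shift and turn from the pose commanded when the call began, along the tool's axes at that moment, turning the shorter way round; what a row does not reach only later rows make up. Full scale, the value 1, is 150 mm for a shift and 180 degrees for a turn. A row lasts 1/12 s, in which the tool goes at most 41.7 mm and 7.16 degrees, less where a joint would pass 70% of its speed; a pose out of reach is approached as far as the arm can. A call with a number of a shift or a turn outside -1 to 1 is refused whole. A call with a gripper value outside its range is refused whole. The fingers move at their own pace and stop on an object; "squeeze" is the grip in N (left out, the last holds). Time passes only in rows, so rows that repeat a pose let the fingers close. It gives the time, the measured TCP pose, the force and the opening at its end, in the units of the state.
- r.get_obs(): the state, without advancing time (a new reading comes with each control period).
- r.grab_frame(name): name is "scene" or "top"; returns a dict with "pixels" (420x560x3 uint8, red, green, blue), "camera_matrix" (3x3 intrinsics, pixels), "dist_coeffs" ([k1, k2, p1, p2, k3] as OpenCV has them; the pictures are not rectified), "rvec" (rotation vector, rad) and "tvec" (3), from world to camera coordinates, as OpenCV has them. Camera axes: x right, y down, z forward; pixel columns grow to the right and rows downward; lengths in m; the calibration is good to about 2 mm. A picture is of the moment at which its call begins. There is no depth.
- r.hand_in(): hands the job in, once; it reports no verdict.
The state is a dict: "clock": time; "joints": joint angles; "qvel": joint speeds; "tau": joint torques, N m; "tcp_pos": TCP position; "orientation": TCP orientation; "contact_force": force on the tool from outside, world axes, zero at the start; "moment": the same for the moment, N m; "grip_width": finger opening in m.
Only numpy, scipy, OpenCV 4.12 (cv2) and the standard library are available. Lean on these libraries where they do the work, as an engineer would, in place of code of your own. Each camera call takes 0.05 s, during which the arm holds its last target. There are 200 camera calls.

## Task

Set the leaf fluorometer up for its dark reading. On the yellow lamp socket stack the blue filter and then the white diffuser on top of it; on the dark grey detector socket stack the red filter, then the black aperture, then the brass cap on top, each part upright, fully seated in the one below and set down gently, never dropped. Leave the spare green filter where it stands, and let go of everything at the end.

Things in the scene. Friction and masses are not known exactly. Their poses are not given: they have to be found in the camera images.
- lamp_base: Lamp socket, fixed to the bench: bright yellow, round foot 90 mm wide, 10 mm high; pale disc inside. Socket 50 mm wide, rim 30 mm above the bench, with a recess 41 mm wide, 7 mm deep. Origin: centre of the underside, on the bench, z up; a part seated in it has its origin 25 mm above this origin, centred within the 4 mm play.
- detector_base: Detector socket, fixed to the bench: grey, on a dark steel round foot 90 mm wide, 10 mm high; dark violet disc inside. Socket 50 mm wide, rim 30 mm above the bench, with a recess 41 mm wide, 7 mm deep. Origin: centre of the underside, on the bench, z up; a part seated in it has its origin 25 mm above this origin, centred within the 4 mm play.
- red_filter: Red filter: red housing, dark red window in the top. Upright cylinder: body 50 mm wide from z 5 to 36 mm, on a foot (spigot) 33 mm wide, 5 mm tall, tapered to 27 mm below. Origin: centre of the foot's underside, z up its axis. Top recess 41 mm wide, 6 mm deep, takes the next part's foot (4 mm play); a part seated on it has its origin 31 mm above this origin. 0.08-0.15 kg.
- blue_filter: Blue filter: light blue housing, dark blue window in the top. Upright cylinder: body 50 mm wide from z 5 to 36 mm, on a foot (spigot) 33 mm wide, 5 mm tall, tapered to 27 mm below. Origin: centre of the foot's underside, z up its axis. Top recess 41 mm wide, 6 mm deep, takes the next part's foot (4 mm play); a part seated on it has its origin 31 mm above this origin. 0.08-0.15 kg.
- aperture: Aperture: black, with a 10 mm yellow dot in the middle of the top. Upright cylinder: body 50 mm wide from z 5 to 36 mm, on a foot (spigot) 33 mm wide, 5 mm tall, tapered to 27 mm below. Origin: centre of the foot's underside, z up its axis. Top recess 41 mm wide, 6 mm deep, takes the next part's foot (4 mm play); a part seated on it has its origin 31 mm above this origin. 0.08-0.15 kg.
- diffuser: Diffuser: white all over. Upright cylinder: body 50 mm wide from z 5 to 36 mm, on a foot (spigot) 33 mm wide, 5 mm tall, tapered to 27 mm below. Origin: centre of the foot's underside, z up its axis. Top recess 41 mm wide, 6 mm deep, takes the next part's foot (4 mm play); a part seated on it has its origin 31 mm above this origin. 0.08-0.15 kg.
- cap: Cap: gold-coloured brass with a black knob. Upright cylinder: body 50 mm wide from z 5 to 36 mm, on a foot (spigot) 33 mm wide, 5 mm tall, tapered to 27 mm below. Origin: centre of the foot's underside, z up its axis. Top closed and flat at 36 mm, knob 22 mm wide and 10 mm tall at its centre (46 mm in all). 0.09-0.18 kg.
- green_filter: Spare green filter: green housing, dark green window. Not used: it stays where it stands. Upright cylinder: body 50 mm wide from z 5 to 36 mm, on a foot (spigot) 33 mm wide, 5 mm tall, tapered to 27 mm below. Origin: centre of the foot's underside, z up its axis. Same recess as the other filters.
There are look-alikes about, which are no part of the job. Several things look just like the blue_filter: the one meant starts farthest to the robot's right. There is more than one size of the cap; the one meant has the size given above.

How it is judged:
By the outcome, as a careful person would: the job done as asked, in the order asked, and still so for the second after the job is handed in, with the robot touching nothing.
It also fails if it takes over 112 s, if anything falls off the work surface, if the arm or the gripper's body presses on something with over 40 N, if the wrist force passes 120 N, or if a joint passes its speed limit or range.

## Working session

There is one attempt and no reset: what is moved stays moved. The work goes in short steps, Python scripts to look and compute and a tool call to move; the robot and the scene stay as the last step left them, time stands still between calls to the robot, and variables do not carry over. Pictures are saved under pics/ and viewed, about 12 in all and at most 16, crops included, and the job is handed in when it is done.

Besides the shell and the picture viewer there is one more tool, called as name(argument=value, ...) on one line, values as JSON. send_rows: Moves the arm, as the interface text tells. Shift numbers are shares of 150 mm and turn numbers shares of 180 degrees, none past 1 either way. Its arguments: {"type":"object","properties":{"deltas":{"type":"array","items":{"type":"array","items":{"type":"number"}}},"squeeze":{"type":"number"}},"required":["deltas"]}

```bash
mkdir -p pics; cat > h.py <<'E'
import cv2,numpy as np
from bench import r
def shot(n,f=None):
    d=r.grab_frame(n)
    if f: cv2.imwrite('pics/'+f+'.png',cv2.cvtColor(d['pixels'],cv2.COLOR_RGB2BGR))
    return d
def ray(d,uv):
    K,D=np.array(d['camera_matrix']),np.array(d['dist_coeffs'])
    p=cv2.undistortPoints(np.array(uv,float).reshape(-1,1,2),K,D).reshape(-1,2)
    R=cv2.Rodrigues(np.array(d['rvec'],float))[0];t=np.array(d['tvec'],float).ravel()
    return -R.T@t,np.c_[p,np.ones(len(p))]@R
def plane(d,uv,z):
    c,v=ray(d,uv);return c+v*((z-c[2])/v[:,2])[:,None]
def proj(d,P):
    return cv2.projectPoints(np.array(P,float).reshape(-1,3),np.array(d['rvec'],float),np.array(d['tvec'],float),np.array(d['camera_matrix']),np.array(d['dist_coeffs']))[0].reshape(-1,2)
E
python3 - <<'E'
from h import *
for n in('top','scene'):
    d=shot(n,n+'0'); c,v=ray(d,[[280,210]]);print(n,c,v)
print(r.get_obs())
E
```

```text
top [0.44336547 0.02124513 1.19982207] [[ 0.1052277   0.02188927 -0.99426421]]
scene [ 1.10188669 -0.23631651  0.71405225] [[-0.60771297  0.28185785 -0.74254764]]
{'clock': 0.1, 'joints': array([ 1.01289909,  0.47774125,  0.02232958,  1.5563374 , -0.0115058 ,
        1.10929534, -0.08308218]), 'qvel': array([ 6.95348949e-04, -7.66065943e-04, -2.12970280e-04, -2.41202798e-03,
        2.03935235e-07,  1.10354431e-03,  6.89098121e-04]), 'tau': array([ 5.26880453e-03, -5.97763538e+01,  1.61428269e+00, -2.81952488e+01,
        1.29148189e-02,  5.06723023e-03,  1.07052799e-05]), 'tcp_pos': array([ 0.29325758, -0.60740241,  0.24141311]), 'orientation': array([-3.06091657e+00, -7.00317581e-01,  7.45422996e-04]), 'contact_force': array([0.47563072, 0.75914655, 0.15568524]), 'moment': array([ 0.0104098 , -0.03568075,  0.0509899 ]), 'grip_width': 0.0853441627505464}
```

View pics/top0.png

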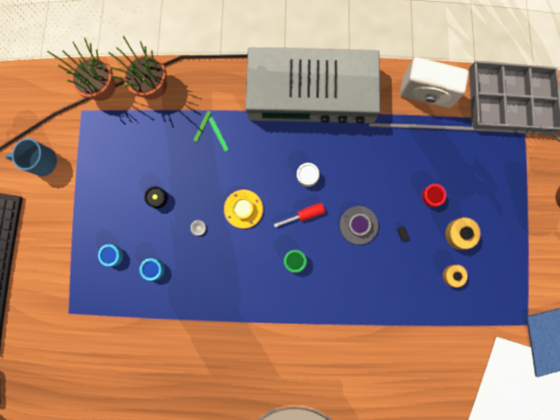

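View pics/scene0.png

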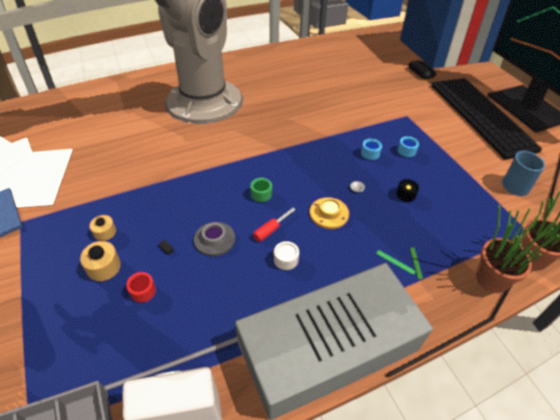

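The views show two blue filters in top: A (110,255) and B (151,269). B is farther right, so further to −y, and it fits the description. There are also two caps: a large one (463,234) and a small one (456,276). I'll measure them all.

```bash
cat >> h.py <<'E'
HSV={'red':((172,8),150,80),'blue':((90,110),120,120),'yel':((18,32),120,120),'green':((50,80),120,60)}
def blobs(d,seeds,win=24):
    pass
E
python3 - <<'E'
from h import *
d=shot('top');px=d['pixels'];hsv=cv2.cvtColor(px,cv2.COLOR_RGB2HSV).astype(int)
# non-mat mask: mat is dark saturated blue
H,S,V=hsv[...,0],hsv[...,1],hsv[...,2]
mat=(H>110)&(H<130)&(S>150)
m=(~mat).astype(np.uint8)
for n,(u,v) in dict(blueA=(110,255),blueB=(151,269),ap=(155,197),dif=(308,175),red=(435,195),green=(295,261),capS=(456,276),capL=(463,234),lamp=(244,209),det=(360,225)).items():
    w=28;sub=m[v-w:v+w,u-w:u+w].copy()
    if n in('capS','capL'):
        hh=hsv[v-w:v+w,u-w:u+w]; sub=((hh[...,0]<35)&(hh[...,1]>80)|(hh[...,2]<45)&(hh[...,1]<150)).astype(np.uint8)
    k,l,st,ce=cv2.connectedComponentsWithStats(sub)
    i=l[w-4:w+4,w-4:w+4].max() if l[w,w]==0 else l[w,w]
    cs,_=cv2.findContours((l==i).astype(np.uint8),0,1);c=max(cs,key=cv2.contourArea)
    c=cv2.convexHull(c)
    (cx,cy),rad=cv2.minEnclosingCircle(c);e=cv2.fitEllipse(c)
    z=0.010 if n in('lamp','det') else .036
    P=plane(d,[[u-w+cx,v-w+cy],[u-w+e[0][0],v-w+e[0][1]],[u-w+cx+rad,v-w+cy]],z)
    print(n,'circ',P[0,:2].round(4),'ell',P[1,:2].round(4),'diam mm',(2000*np.linalg.norm(P[2]-P[0])).round(),'ellax',np.round(e[1],1),st[i][:4], 'px',round(u-w+e[0][0],1),round(v-w+e[0][1],1),'r',np.hypot(*P[1,:2]).round(3))
p=px
cv2.imwrite('pics/crop1.png',cv2.cvtColor(np.hstack([cv2.resize(px[225:295,85:175],None,fx=4,fy=4,interpolation=2),cv2.resize(px[205:305,405:505],(400,280),interpolation=2)]),cv2.COLOR_RGB2BGR))
E
```

```text
Traceback (most recent call last):
cv2.error: OpenCV(4.12.0) /io/opencv/modules/imgproc/src/shapedescr.cpp:361: error: (-201:Incorrect size of input array) There should be at least 5 points to fit the ellipse in function 'fitEllipseNoDirect'
```

```bash
sed -i '/^HSV/,$d' h.py; cat >> h.py <<'E'
def blob(d,u,v,n,w=26):
    """convex hull of the non-mat component nearest (u,v)"""
    hh=cv2.cvtColor(d['pixels'],cv2.COLOR_RGB2HSV)[v-w:v+w,u-w:u+w].astype(int);H,S,V=hh[...,0],hh[...,1],hh[...,2]
    if 'blue' in n: m=(H>85)&(H<112)&(S>90)&(V>110)
    elif 'cap' in n: m=((H<35)&(S>80)&(V>80))
    elif 'red' in n: m=((H<10)|(H>170))&(S>110)&(V>60)
    elif 'green' in n: m=(H>45)&(H<85)&(S>90)&(V>40)
    elif 'dif' in n: m=(S<80)&(V>110)
    elif 'lamp' in n: m=(H>12)&(H<40)&(V>80)
    elif 'ap' in n: m=~((H>105)&(H<130)&(S>140)&(V>45))&(V<75)|((H<40)&(V>90))
    else: m=(S<110)|(H>130)
    k,l,st,ce=cv2.connectedComponentsWithStats(m.astype(np.uint8))
    i=1+np.argmax(st[1:,4])
    cs,_=cv2.findContours((l==i).astype(np.uint8),0,1)
    c=cv2.convexHull(max(cs,key=cv2.contourArea))+np.array([u-w,v-w])
    return c
E
cat > m.py <<'E'
from h import *
d=shot('top');px=d['pixels']
for n,(u,v) in dict(blueA=(110,255),blueB=(151,269),ap=(155,197),dif=(308,175),red=(435,195),green=(295,261),capS=(456,276),capL=(463,234),lamp=(244,209),det=(360,225)).items():
    c=blob(d,u,v,n,20 if n=='capS' else 26)
    z=0.010 if n in('lamp','det') else .036
    (cx,cy),rad=cv2.minEnclosingCircle(c);bx=cv2.boundingRect(c);M=cv2.moments(c);mx,my=M['m10']/M['m00'],M['m01']/M['m00']
    P=plane(d,[[mx,my],[mx+1,my]],z);s=1000*np.linalg.norm(P[1]-P[0])
    print(n,P[0,:2].round(4),'circdiam',round(2*rad*s+s),'bbox mm',np.round([bx[2]*s,bx[3]*s]),'px',round(mx,1),round(my,1),'r',np.hypot(*P[0,:2]).round(3))
cv2.imwrite('pics/crop1.png',cv2.cvtColor(np.hstack([cv2.resize(px[225:295,85:175],(400,311),interpolation=2),cv2.resize(px[215:293,405:505],(400,311),interpolation=2)]),cv2.COLOR_RGB2BGR))
E
python3 m.py
```

```text
blueA [0.4536 0.4393] circdiam 63 bbox mm [58. 58.] px 108.7 254.7 r 0.631
blueB [0.4251 0.339 ] circdiam 60 bbox mm [59. 56.] px 150.2 268.8 r 0.544
ap [0.5896 0.3335] circdiam 57 bbox mm [54. 52.] px 155.8 197.1 r 0.677
dif [ 0.6512 -0.0133] circdiam 57 bbox mm [55. 55.] px 307.4 173.7 r 0.651
red [ 0.6094 -0.3048] circdiam 58 bbox mm [57. 54.] px 433.9 195.2 r 0.681
green [0.4529 0.0106] circdiam 54 bbox mm [52. 52.] px 294.9 260.8 r 0.453
capS [ 0.4266 -0.3548] circdiam 60 bbox mm [59. 54.] px 455.1 275.6 r 0.555
capL [ 0.5233 -0.3726] circdiam 85 bbox mm [81. 74.] px 462.7 233.3 r 0.642
lamp [0.5702 0.1332] circdiam 94 bbox mm [91. 91.] px 243.0 208.7 r 0.586
det [ 0.5391 -0.1347] circdiam 94 bbox mm [93. 90.] px 358.6 224.9 r 0.556
```

View pics/crop1.png

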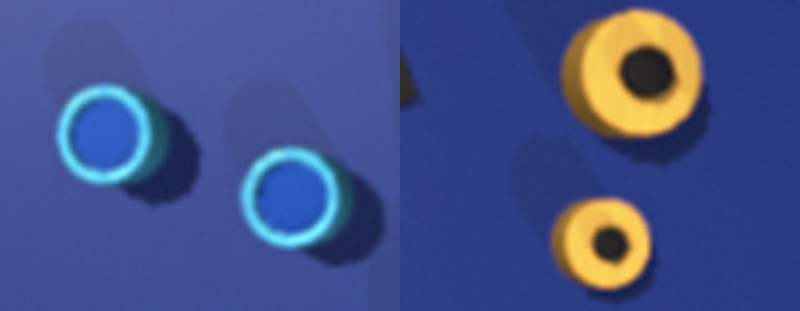

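Top view: blue B (150,269) lies farther to the robot's right (y=0.34) than A (109,255; y=0.44), so B is the filter meant. Small cap S (455,276) is the 50 mm size. L (463,233) measures about 70 mm, so it is the look-alike. The crop confirms both. Next I'll square the tool and refine positions with both cameras.

send_rows(deltas=[[0.85,0,0,0,0,0,0.04],[0.85,0,0,0,0,0,0.08],[0.85,0,0,0,0,0,0.12],[0.85,0,0,0,0,0,0.143],[0.85,0,0,0,0,0,0.143],[0.85,0,0,0,0,0,0.143]])

```text
clock: 0.7
tcp_pos: [0.2936, -0.6077, 0.2421]
orientation: [-3.141, -0.005, 0.001]
contact_force: [0.6, 0.8, -0.3]
grip_width: 0.0725
```

```bash
python3 - <<'E'
from h import *
o=r.get_obs();R=cv2.Rodrigues(o['orientation'])[0];print(o['tcp_pos'],R.round(3).tolist())
T=dict(blueB=(151,269),ap=(155,197),dif=(308,175),red=(435,195),capS=(456,276),lamp=(244,209),det=(360,225))
S=dict(blueB=(371,149),ap=(408,190),dif=(287,256),red=(141,288),capS=(102,228),lamp=(330,213),det=(215,238))
dt,ds=shot('top'),shot('scene')
for n in T:
    z=.008 if n in('lamp','det') else .0205
    out=[]
    for d,uv in((dt,T[n]),(ds,S[n])):
        M=cv2.moments(blob(d,*uv,n,16 if n=='capS' else 27 if n in('lamp','det') else 20));p=[[M['m10']/M['m00'],M['m01']/M['m00']]]
        out+=[plane(d,p,z)[0,:2].round(4)]
    print(n,*out)
E
```

```text
[ 0.29358431 -0.60769289  0.24207523] [[1.0, 0.003, -0.0], [0.003, -1.0, 0.0], [-0.0, -0.0, -1.0]]
blueB [0.4249 0.3433] [0.4259 0.3431]
ap [0.5915 0.3377] [0.5959 0.3365]
dif [ 0.654  -0.0137] [ 0.6536 -0.0115]
red [ 0.6116 -0.3091] [ 0.6128 -0.3069]
capS [ 0.4264 -0.3598] [ 0.4342 -0.3583]
lamp [0.5703 0.1334] [0.576  0.1326]
det [ 0.5393 -0.135 ] [ 0.5443 -0.134 ]
```

send_rows(deltas=[[0.85,0.2,-0.2,0,0,0,0],[0.85,0.45,-0.45,0,0,0,0],[0.85,0.7,-0.7,0,0,0,0],[0.85,0.9,-0.9,0,0,0,0],[0.85,1,-1,0,0,0,0],[0.85,1,-1,0,0,0,0]])

```text
clock: 1.3
tcp_pos: [0.4515, -0.4495, 0.2423]
orientation: [-3.137, -0.023, -0.007]
contact_force: [0.8, 1.4, -0.7]
grip_width: 0.0723
```

send_rows(deltas=[[0.85,0.1,-0.25,0,0,0,0],[0.85,0.2,-0.5,0,0,0,0],[0.85,0.3,-0.75,0,0,0,0],[0.85,0.4,-1,0,0,0,0]])

```text
clock: 1.63
tcp_pos: [0.5036, -0.3064, 0.2424]
orientation: [3.141, 0.002, 0.0]
contact_force: [0.8, 0.2, 0.3]
grip_width: 0.0724
```

send_rows(deltas=[[0.85,0,-0.25,0,0,0,0],[0.85,0,-0.5,0,0,0,0],[0.85,0,-0.75,0,0,0,0],[0.85,0,-1,0,0,0,0]])

```text
clock: 1.97
tcp_pos: [0.503, -0.1562, 0.2425]
orientation: [3.141, 0.003, 0.001]
contact_force: [0.4, 0.7, -1.0]
grip_width: 0.0728
```

send_rows(deltas=[[0.85,0,-0.25,0,0,0,0],[0.85,0,-0.5,0,0,0,0],[0.85,0,-0.75,0,0,0,0],[0.85,0,-1,0,0,0,0]])

```text
clock: 2.3
tcp_pos: [0.5029, -0.0063, 0.2427]
orientation: [3.141, 0.003, 0.001]
contact_force: [0.4, 0.5, -0.3]
grip_width: 0.0728
```

send_rows(deltas=[[0.85,0,-0.25,0,0,0,0],[0.85,0,-0.5,0,0,0,0],[0.85,0,-0.75,0,0,0,0],[0.85,0,-1,0,0,0,0]])

```text
clock: 2.63
tcp_pos: [0.503, 0.1437, 0.2427]
orientation: [-3.142, -0.003, -0.001]
contact_force: [0.9, -0.8, -0.0]
grip_width: 0.0725
```

send_rows(deltas=[[0.85,0,-0.25,0,0,0,0],[0.85,0,-0.5,0,0,0,0],[0.85,0,-0.75,0,0,0,0],[0.85,0,-0.95,0,0,0,0],[0.85,0,-1,0,0,0,0],[0.85,0,-1,0,0,0,0],[0.85,0,-1,0,0,0,0]])

```text
clock: 3.22
tcp_pos: [0.5032, 0.2913, 0.242]
orientation: [3.141, 0.002, -0.0]
contact_force: [0.3, -0.4, -0.6]
grip_width: 0.0726
```

send_rows(deltas=[[0.85,-0.2,-0.13,0.2,0,0,0],[0.85,-0.4,-0.26,0.4,0,0,0],[0.85,-0.518,-0.343,0.6,0,0,0],[0.85,-0.518,-0.343,0.8,0,0,0],[0.85,-0.518,-0.343,0.8,0,0,0],[0.85,-0.518,-0.343,0.8,0,0,0]])

```text
clock: 3.72
tcp_pos: [0.4256, 0.3407, 0.1216]
orientation: [3.138, -0.002, -0.003]
contact_force: [1.2, -0.2, 0.9]
grip_width: 0.0725
```

send_rows(deltas=[[0.85,0,0,0.15,0,0,0],[0.85,0,0,0.3,0,0,0],[0.85,0,0,0.45,0,0,0],[0.85,0,0,0.6,0,0,0],[0.85,0,0,0.7,0,0,0],[0.85,0,0,0.7,0,0,0],[0.85,0,0,0.7,0,0,0]])

```text
clock: 4.3
tcp_pos: [0.4277, 0.3428, 0.0188]
orientation: [-3.141, 0.004, -0.003]
contact_force: [0.2, 0.3, -0.0]
grip_width: 0.0727
```

```bash
python3 - <<'E'
from h import *
print(r.get_obs()['tcp_pos'])
d=shot('scene');px=d['pixels'][90:210,300:460]
cv2.imwrite('pics/a.png',cv2.cvtColor(cv2.resize(px,None,fx=4,fy=4,interpolation=2),cv2.COLOR_RGB2BGR))
E
```

```text
[0.42772869 0.34283306 0.01884224]
```

View pics/a.png

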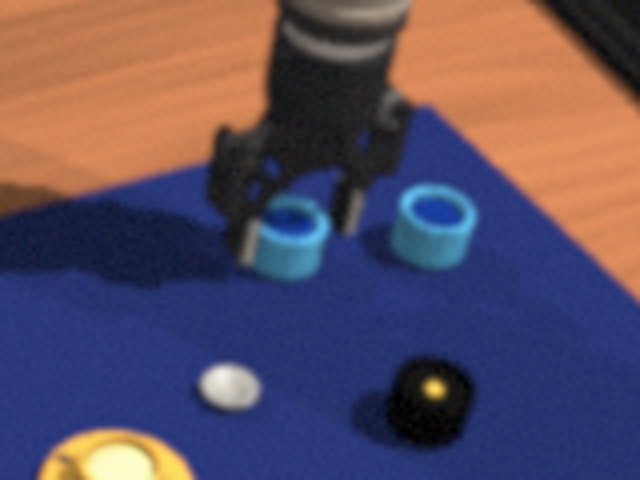

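The crop shows the fingers straddling blue B (centre about 290,235 in the crop), with blue A clear on the right.

send_rows(deltas=[[0.85,-0.013,0,0.02,0,0,0],[0.5,-0.013,0,0.02,0,0,0],[0.3,-0.013,0,0.02,0,0,0],[0.3,-0.013,0,0.02,0,0,0],[0.3,-0.013,0,0.02,0,0,0],[0.3,-0.013,0,0.02,0,0,0],[0.3,-0.013,0,0.02,0,0,0],[0.3,-0.013,0,0.02,0,0,0]], squeeze=35)

```text
clock: 5.02
tcp_pos: [0.4239, 0.3436, 0.0155]
orientation: [-3.142, -0.0, -0.002]
contact_force: [-1.0, -2.4, 7.7]
grip_width: 0.0493
```

send_rows(deltas=[[0.3,0,0,-0.05,0,0,0],[0.3,0,0,-0.2,0,0,0],[0.3,0,0,-0.4,0,0,0],[0.3,0,0,-0.6,0,0,0],[0.3,0,0,-0.75,0,0,0],[0.3,0,0,-0.8,0,0,0],[0.3,0,0,-0.8,0,0,0]])

```text
clock: 5.6
tcp_pos: [0.4244, 0.3447, 0.1367]
orientation: [-3.139, -0.001, -0.006]
contact_force: [0.4, 0.6, -0.3]
grip_width: 0.049
```

send_rows(deltas=[[0.3,0.1,0.14,0,0,0,0],[0.3,0.22,0.32,0,0,0,0],[0.3,0.35,0.51,0,0,0,0],[0.3,0.483,0.703,0,0,0,0]])

```text
clock: 5.93
tcp_pos: [0.4952, 0.2368, 0.1326]
orientation: [3.14, 0.003, -0.004]
contact_force: [0.4, -0.7, -0.5]
grip_width: 0.0493
```

send_rows(deltas=[[0.3,0.13,0.2,0,0,0,0],[0.3,0.27,0.39,0,0,0,0],[0.3,0.38,0.56,0,0,0,0],[0.3,0.45,0.66,0,0,0,0],[0.3,0.483,0.703,0,0,0,0],[0.3,0.483,0.703,0.1,0,0,0],[0.3,0.483,0.703,0.25,0,0,0],[0.3,0.483,0.703,0.35,0,0,0],[0.3,0.483,0.703,0.4,0,0,0],[0.3,0.483,0.703,0.4,0,0,0],[0.3,0.483,0.703,0.4,0,0,0]])

```text
clock: 6.85
tcp_pos: [0.5677, 0.1336, 0.0738]
orientation: [-3.142, -0.003, 0.002]
contact_force: [-0.5, 0.8, 0.1]
grip_width: 0.0492
```

```bash
python3 - <<'E'
from h import *
o=r.get_obs();print(o['tcp_pos'],o['grip_width'])
d=shot('scene')['pixels'][130:250,260:420];e=shot('top')['pixels'][150:270,170:330]
f=lambda p:cv2.resize(p,(400,300),interpolation=2)
cv2.imwrite('pics/b.png',cv2.cvtColor(np.hstack([f(d),f(e)]),cv2.COLOR_RGB2BGR))
E
```

```text
[0.56770248 0.13358583 0.07384653] 0.04917927728387173
```

View pics/b.png

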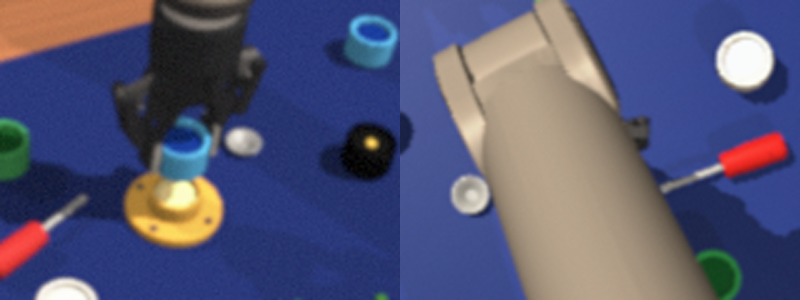

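The left crop shows the blue filter held upright above the lamp socket (185,150 over 175,195); in the top crop the arm hides the socket. I'll lower it gently.

send_rows(deltas=[[0.3,0.013,0,0.04,0,0,0],[0.3,0.013,0,0.08,0,0,0],[0.3,0.013,0,0.11,0,0,0],[0.3,0.013,0,0.14,0,0,0],[0.3,0.013,0,0.16,0,0,0],[0.3,0.013,0,0.18,0,0,0],[0.3,0.013,0,0.19,0,0,0],[0.3,0.013,0,0.2,0,0,0],[0.3,0.013,0,0.21,0,0,0],[0.3,0.013,0,0.215,0,0,0],[0.3,0.013,0,0.215,0,0,0],[0.3,0.013,0,0.215,0,0,0]])

```text
clock: 7.95
tcp_pos: [0.5704, 0.1328, 0.0421]
orientation: [-3.142, -0.001, -0.0]
contact_force: [0.3, 0.4, -1.0]
grip_width: 0.0491
```

send_rows(deltas=[[0.3,0,0,0.004,0,0,0],[0.3,0,0,0.008,0,0,0],[0.3,0,0,0.01,0,0,0],[0.3,0,0,0.012,0,0,0],[0.3,0,0,0.012,0,0,0],[0.3,0,0,0.012,0,0,0]])

```text
clock: 8.45
tcp_pos: [0.5703, 0.1328, 0.0406]
orientation: [3.142, 0.001, 0.0]
contact_force: [-2.8, -0.4, 3.3]
grip_width: 0.0493
```

send_rows(deltas=[[0.62,0,0,0,0,0,0],[0.7,0,0,0,0,0,0],[0.85,0,0,0,0,0,0],[0.85,0,0,0,0,0,0],[0.85,0,0,0,0,0,0],[0.85,0,0,-0.1,0,0,0],[0.85,0,0,-0.25,0,0,0],[0.85,0,0,-0.5,0,0,0],[0.85,0,0,-0.7,0,0,0],[0.85,0,0,-0.7,0,0,0]])

```text
clock: 9.28
tcp_pos: [0.574, 0.1342, 0.1515]
orientation: [-3.139, -0.001, -0.016]
contact_force: [1.5, -0.7, -0.3]
grip_width: 0.0724
```

send_rows(deltas=[[0.85,0.14,0.24,0,0,0,0],[0.85,0.28,0.48,0,0,0,0],[0.85,0.42,0.73,0,0,0,0],[0.85,0.558,0.969,0,0,0,0],[0.85,0.558,0.969,0,0,0,0],[0.85,0.558,0.969,0,0,0,0],[0.85,0.558,0.969,0,0,0,0]])

```text
clock: 9.87
tcp_pos: [0.6537, -0.0121, 0.1447]
orientation: [-3.141, -0.0, 0.001]
contact_force: [-0.1, 1.4, 0.8]
grip_width: 0.0727
```

```bash
python3 - <<'E'
from h import *
o=r.get_obs();print(o['tcp_pos'],o['grip_width'])
dt=shot('top');ds=shot('scene')
for d,p in((dt,[.5705,.133,.045]),(ds,[.5705,.133,.045])):
    u,v=proj(d,[p])[0].round().astype(int);M=cv2.moments(blob(d,u,v,'blue',20));q=[[M['m10']/M['m00'],M['m01']/M['m00']]];print(q,plane(d,q,.0455)[0])
e=ds['pixels'][130:310,180:420]
cv2.imwrite('pics/c.png',cv2.cvtColor(cv2.resize(e,None,fx=3,fy=3,interpolation=2),cv2.COLOR_RGB2BGR))
E
```

```text
[ 0.65371595 -0.01212923  0.14473417] 0.07266227350398288
[[241.93037672865995, 206.8350023843586]] [0.5706446  0.13241832 0.0455    ]
[[330.75837742504405, 199.48395061728394]] [0.57027789 0.13590761 0.0455    ]
```

View pics/c.png

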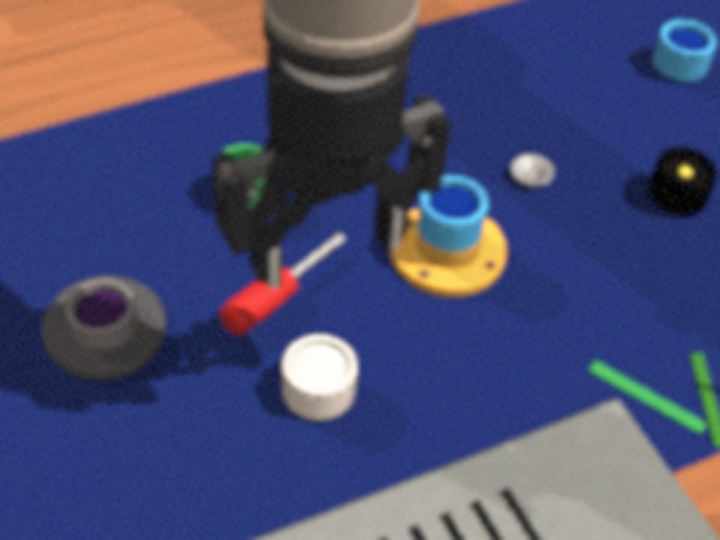

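The crop shows blue seated upright in the lamp socket (453,215), and the white diffuser (320,375) is under the gripper. Next I'll pick up the diffuser.

send_rows(deltas=[[0.85,0,0,0.2,0,0,0],[0.85,0,0,0.4,0,0,0],[0.85,0,0,0.6,0,0,0],[0.85,0,0,0.75,0,0,0],[0.85,0,0,0.82,0,0,0],[0.85,0,0,0.861,0,0,0],[0.85,0,0,0.861,0,0,0],[0.85,0,0,0.861,0,0,0],[0.85,0,0,0.861,0,0,0]])

```text
clock: 10.72
tcp_pos: [0.6553, -0.0121, 0.0178]
orientation: [-3.141, -0.001, -0.004]
contact_force: [-0.3, 0.5, 0.2]
grip_width: 0.0729
```

send_rows(deltas=[[0.5,0,0,0,0,0,0],[0.3,0,0,0,0,0,0],[0.3,0,0,0,0,0,0],[0.3,0,0,0,0,0,0],[0.3,0,0,0,0,0,0],[0.3,0,0,0,0,0,0],[0.3,0,0,0,0,0,0]])

```text
clock: 11.3
tcp_pos: [0.6549, -0.0125, 0.0176]
orientation: [-3.142, -0.0, -0.003]
contact_force: [-1.2, 0.4, 5.8]
grip_width: 0.0494
```

send_rows(deltas=[[0.3,0,0,-0.05,0,0,0],[0.3,0,0,-0.2,0,0,0],[0.3,0,0,-0.4,0,0,0],[0.3,0,0,-0.6,0,0,0],[0.3,0,0,-0.75,0,0,0],[0.3,0,0,-0.8,0,0,0],[0.3,0,0,-0.8,0,0,0],[0.3,0,0,-0.8,0,0,0]])

```text
clock: 11.97
tcp_pos: [0.6536, -0.0127, 0.1357]
orientation: [3.141, 0.001, -0.001]
contact_force: [-0.8, 0.4, -1.5]
grip_width: 0.049
```

send_rows(deltas=[[0.3,-0.08,-0.14,0,0,0,0],[0.3,-0.2,-0.35,0,0,0,0],[0.3,-0.32,-0.57,0,0,0,0],[0.3,-0.43,-0.77,0,0,0,0],[0.3,-0.51,-0.91,0,0,0,0],[0.3,-0.547,-0.971,0,0,0,0],[0.3,-0.547,-0.971,0.1,0,0,0],[0.3,-0.547,-0.971,0.2,0,0,0],[0.3,-0.547,-0.971,0.28,0,0,0],[0.3,-0.547,-0.971,0.3,0,0,0],[0.3,-0.547,-0.971,0.3,0,0,0],[0.3,-0.547,-0.971,0.3,0,0,0]])

```text
clock: 12.97
tcp_pos: [0.5721, 0.1326, 0.0908]
orientation: [3.141, -0.0, -0.001]
contact_force: [-0.1, 0.4, -0.4]
grip_width: 0.0489
```

send_rows(deltas=[[0.3,0,0,0.02,0,0,0],[0.3,0,0,0.04,0,0,0],[0.3,0,0,0.06,0,0,0],[0.3,0,0,0.075,0,0,0],[0.3,0,0,0.09,0,0,0],[0.3,0,0,0.1,0,0,0],[0.3,0,0,0.107,0,0,0],[0.3,0,0,0.107,0,0,0],[0.3,0,0,0.107,0,0,0]])

```text
clock: 13.72
tcp_pos: [0.5719, 0.1331, 0.075]
orientation: [3.142, 0.001, -0.0]
contact_force: [-0.5, -0.2, -2.1]
grip_width: 0.0485
```

send_rows(deltas=[[0.3,0,0,0.004,0,0,0],[0.3,0,0,0.008,0,0,0],[0.3,0,0,0.01,0,0,0],[0.3,0,0,0.01,0,0,0]])

```text
clock: 14.05
tcp_pos: [0.572, 0.1331, 0.0737]
orientation: [3.142, 0.001, 0.0]
contact_force: [-0.3, -0.0, -0.7]
grip_width: 0.0489
```

send_rows(deltas=[[0.3,0,0,0.004,0,0,0],[0.3,0,0,0.007,0,0,0],[0.3,0,0,0.007,0,0,0]])

```text
clock: 14.3
tcp_pos: [0.5721, 0.1332, 0.0736]
orientation: [3.141, 0.001, 0.001]
contact_force: [-2.9, -1.1, 8.7]
grip_width: 0.0487
```

Contact came at exactly the seat height, so I'll release and head for red.

send_rows(deltas=[[0.62,0,0,0,0,0,0],[0.7,0,0,0,0,0,0],[0.85,0,0,0,0,0,0],[0.85,0,0,0,0,0,0],[0.85,0,0,0,0,0,0],[0.85,0,0,-0.1,0,0,0],[0.85,0,0,-0.25,0,0,0],[0.85,0,0,-0.5,0,0,0],[0.85,0,0,-0.6,0,0,0],[0.85,0,0,-0.6,0,0,0]])

```text
clock: 15.13
tcp_pos: [0.5746, 0.134, 0.1668]
orientation: [-3.139, -0.001, -0.011]
contact_force: [0.3, -0.4, 0.4]
grip_width: 0.0724
```

send_rows(deltas=[[0.85,0.02,0.25,0,0,0,0],[0.85,0.04,0.5,0,0,0,0],[0.85,0.06,0.75,0,0,0,0],[0.85,0.089,0.98,0,0,0,0]])

```text
clock: 15.47
tcp_pos: [0.5845, -0.0161, 0.1616]
orientation: [3.141, 0.001, -0.002]
contact_force: [-0.2, -0.3, -0.7]
grip_width: 0.0727
```

send_rows(deltas=[[0.85,0.02,0.25,0,0,0,0],[0.85,0.04,0.5,0,0,0,0],[0.85,0.06,0.75,0,0,0,0],[0.85,0.089,0.98,0,0,0,0]])

```text
clock: 15.8
tcp_pos: [0.5978, -0.1634, 0.1614]
orientation: [3.141, -0.001, -0.003]
contact_force: [1.1, -0.6, -0.2]
grip_width: 0.0725
```

send_rows(deltas=[[0.85,0.02,0.25,0,0,0,0],[0.85,0.04,0.5,0,0,0,0],[0.85,0.06,0.75,0,0,0,0],[0.85,0.089,0.98,0,0,0,0],[0.85,0.089,0.98,0,0,0,0],[0.85,0.089,0.98,0,0,0,0],[0.85,0.089,0.98,0,0,0,0]])

```text
clock: 16.38
tcp_pos: [0.6118, -0.3069, 0.1613]
orientation: [-3.14, -0.001, 0.002]
contact_force: [1.3, 0.1, -0.1]
grip_width: 0.0727
```

```bash
python3 - <<'E'
from h import *
o=r.get_obs();print(o['tcp_pos'],o['grip_width'])
ds=shot('scene');dt=shot('top')
for d in(dt,ds):
    u,v=proj(d,[.5705,.133,.0765])[0].round().astype(int);M=cv2.moments(blob(d,u,v,'dif',20));q=[[M['m10']/M['m00'],M['m01']/M['m00']]];print(plane(d,q,.0765)[0])
f=lambda p:cv2.resize(p,(400,400),interpolation=2)
cv2.imwrite('pics/d.png',cv2.cvtColor(np.hstack([f(ds['pixels'][140:260,270:390]),f(ds['pixels'][200:320,70:190])]),cv2.COLOR_RGB2BGR))
E
```

```text
[ 0.61184558 -0.30694501  0.16130173] 0.07268149839710072
[0.56911381 0.13197049 0.0765    ]
[0.58199497 0.13002638 0.0765    ]
```

View pics/d.png

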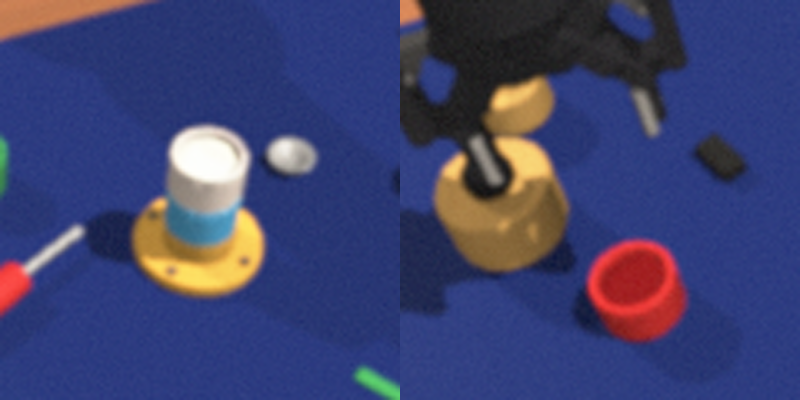

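The left crop shows the lamp stack upright and flush: yellow, blue, white (205,200). The right crop shows red (638,290) below the gripper, with the large cap clear of it.

send_rows(deltas=[[0.85,0,0.007,0.2,0,0,0],[0.85,0,0.007,0.4,0,0,0],[0.85,0,0.007,0.6,0,0,0],[0.85,0,0.007,0.8,0,0,0],[0.85,0,0.007,0.92,0,0,0],[0.85,0,0.007,0.965,0,0,0],[0.85,0,0.007,0.965,0,0,0],[0.85,0,0.007,0.965,0,0,0],[0.85,0,0.007,0.965,0,0,0]])

```text
clock: 17.23
tcp_pos: [0.6137, -0.3089, 0.0197]
orientation: [3.141, 0.002, 0.004]
contact_force: [-0.5, -0.3, 0.3]
grip_width: 0.0724
```

send_rows(deltas=[[0.5,0,0,0,0,0,0],[0.3,0,0,0,0,0,0],[0.3,0,0,0,0,0,0],[0.3,0,0,0,0,0,0],[0.3,0,0,0,0,0,0],[0.3,0,0,0,0,0,0],[0.3,0,0,0,0,0,0]])

```text
clock: 17.82
tcp_pos: [0.6133, -0.3092, 0.0196]
orientation: [3.141, 0.001, 0.004]
contact_force: [-0.8, 1.9, 5.3]
grip_width: 0.0492
```

send_rows(deltas=[[0.3,0,0,-0.05,0,0,0],[0.3,0,0,-0.2,0,0,0],[0.3,0,0,-0.4,0,0,0],[0.3,0,0,-0.6,0,0,0],[0.3,0,0,-0.75,0,0,0],[0.3,0,0,-0.8,0,0,0],[0.3,0,0,-0.8,0,0,0],[0.3,0,0,-0.8,0,0,0]])

```text
clock: 18.48
tcp_pos: [0.6118, -0.3088, 0.1374]
orientation: [-3.142, -0.001, 0.001]
contact_force: [0.7, 0.2, -1.5]
grip_width: 0.049
```

send_rows(deltas=[[0.3,-0.05,-0.12,0,0,0,0],[0.3,-0.12,-0.3,0,0,0,0],[0.3,-0.18,-0.45,0,0,0,0],[0.3,-0.236,-0.58,0,0,0,0]])

```text
clock: 18.82
tcp_pos: [0.5747, -0.2197, 0.1352]
orientation: [-3.14, -0.002, 0.006]
contact_force: [0.3, 1.0, -0.8]
grip_width: 0.0489
```

send_rows(deltas=[[0.3,-0.07,-0.17,0,0,0,0],[0.3,-0.14,-0.34,0,0,0,0],[0.3,-0.2,-0.5,0,0,0,0],[0.3,-0.236,-0.58,0.05,0,0,0],[0.3,-0.236,-0.58,0.15,0,0,0],[0.3,-0.236,-0.58,0.28,0,0,0],[0.3,-0.236,-0.58,0.4,0,0,0],[0.3,-0.236,-0.58,0.45,0,0,0],[0.3,-0.236,-0.58,0.48,0,0,0],[0.3,-0.236,-0.58,0.48,0,0,0],[0.3,-0.236,-0.58,0.48,0,0,0]])

```text
clock: 19.73
tcp_pos: [0.5415, -0.1352, 0.0657]
orientation: [-3.142, -0.0, 0.0]
contact_force: [-0.2, -0.8, -0.4]
grip_width: 0.0491
```

send_rows(deltas=[[0.3,0,0,0.025,0,0,0],[0.3,0,0,0.05,0,0,0],[0.3,0,0,0.07,0,0,0],[0.3,0,0,0.09,0,0,0],[0.3,0,0,0.105,0,0,0],[0.3,0,0,0.12,0,0,0],[0.3,0,0,0.13,0,0,0],[0.3,0,0,0.135,0,0,0],[0.3,0,0,0.135,0,0,0],[0.3,0,0,0.135,0,0,0]])

```text
clock: 20.57
tcp_pos: [0.5414, -0.1349, 0.0455]
orientation: [3.142, 0.001, 0.0]
contact_force: [-0.6, -0.3, -1.5]
grip_width: 0.0489
```

send_rows(deltas=[[0.3,0,0,0.004,0,0,0],[0.3,0,0,0.008,0,0,0],[0.3,0,0,0.008,0,0,0]])

```text
clock: 20.82
tcp_pos: [0.5415, -0.135, 0.0446]
orientation: [3.141, 0.001, 0.0]
contact_force: [-0.5, 0.6, 3.5]
grip_width: 0.049
```

send_rows(deltas=[[0.62,0,0,0,0,0,0],[0.7,0,0,0,0,0,0],[0.85,0,0,0,0,0,0],[0.85,0,0,0,0,0,0],[0.85,0,0,0,0,0,0],[0.85,0,0,-0.1,0,0,0],[0.85,0,0,-0.25,0,0,0],[0.85,0,0,-0.5,0,0,0],[0.85,0,0,-0.75,0,0,0],[0.85,0,0,-0.8,0,0,0],[0.85,0,0,-0.8,0,0,0]])

```text
clock: 21.73
tcp_pos: [0.5435, -0.1353, 0.1676]
orientation: [3.14, 0.0, 0.01]
contact_force: [-0.2, 0.2, -0.9]
grip_width: 0.0728
```

send_rows(deltas=[[0.85,0.02,-0.2,0,0,0,0],[0.85,0.04,-0.4,0,0,0,0],[0.85,0.06,-0.6,0,0,0,0],[0.85,0.085,-0.787,0,0,0,0]])

```text
clock: 22.07
tcp_pos: [0.5528, -0.0154, 0.1624]
orientation: [-3.141, -0.001, 0.005]
contact_force: [0.2, 0.3, -1.0]
grip_width: 0.073
```

send_rows(deltas=[[0.85,0.02,-0.2,0,0,0,0],[0.85,0.04,-0.4,0,0,0,0],[0.85,0.06,-0.6,0,0,0,0],[0.85,0.085,-0.787,0,0,0,0]])

```text
clock: 22.4
tcp_pos: [0.5654, 0.1028, 0.1623]
orientation: [3.141, 0.002, -0.005]
contact_force: [0.6, -0.9, 0.5]
grip_width: 0.0727
```

send_rows(deltas=[[0.85,0.02,-0.2,0,0,0,0],[0.85,0.04,-0.4,0,0,0,0],[0.85,0.06,-0.6,0,0,0,0],[0.85,0.085,-0.787,0,0,0,0]])

```text
clock: 22.73
tcp_pos: [0.5781, 0.2207, 0.1621]
orientation: [3.141, 0.002, -0.005]
contact_force: [-0.3, -0.1, 0.3]
grip_width: 0.0726
```

send_rows(deltas=[[0.85,0.02,-0.2,0,0,0,0],[0.85,0.04,-0.4,0,0,0,0],[0.85,0.06,-0.6,0,0,0,0],[0.85,0.085,-0.787,0,0,0,0],[0.85,0.085,-0.787,0,0,0,0],[0.85,0.085,-0.787,0,0,0,0],[0.85,0.085,-0.787,0,0,0,0]])

```text
clock: 23.32
tcp_pos: [0.5914, 0.3362, 0.1622]
orientation: [3.139, 0.001, -0.004]
contact_force: [-0.4, -0.0, 0.3]
grip_width: 0.0727
```

```bash
python3 - <<'E'
from h import *
o=r.get_obs();print(o['tcp_pos'],o['grip_width'])
ds=shot('scene');dt=shot('top')
for d in(dt,ds):
    u,v=proj(d,[.540,-.135,.0455])[0].round().astype(int);M=cv2.moments(blob(d,u,v,'red',22));q=[[M['m10']/M['m00'],M['m01']/M['m00']]];print('red',plane(d,q,.0455)[0])
# aperture by yellow dot on its recess floor z~.030
for d,n in((dt,'t'),(ds,'s')):
    u,v=proj(d,[.592,.337,.03])[0].round().astype(int)
    h=cv2.cvtColor(d['pixels'],cv2.COLOR_RGB2HSV)[v-14:v+14,u-14:u+14].astype(int)
    m=(h[...,0]>15)&(h[...,0]<40)&(h[...,2]>90)&(h[...,1]>80);y,x=np.nonzero(m);
    if len(x):print('dot',len(x),plane(d,[[u-14+x.mean(),v-14+y.mean()]],.03)[0])
f=lambda p:cv2.resize(p,(400,400),interpolation=2)
cv2.imwrite('pics/e.png',cv2.cvtColor(np.hstack([f(ds['pixels'][170:290,150:270]),f(ds['pixels'][130:250,340:460])]),cv2.COLOR_RGB2BGR))
E
```

```text
[0.59141419 0.33615605 0.16224165] 0.07271236486891654
red [ 0.53970012 -0.13595312  0.0455    ]
red [ 0.54250746 -0.13425224  0.0455    ]
dot 32 [0.59175425 0.33822298 0.03      ]
dot 27 [0.59440921 0.33925379 0.03      ]
```

View pics/e.png

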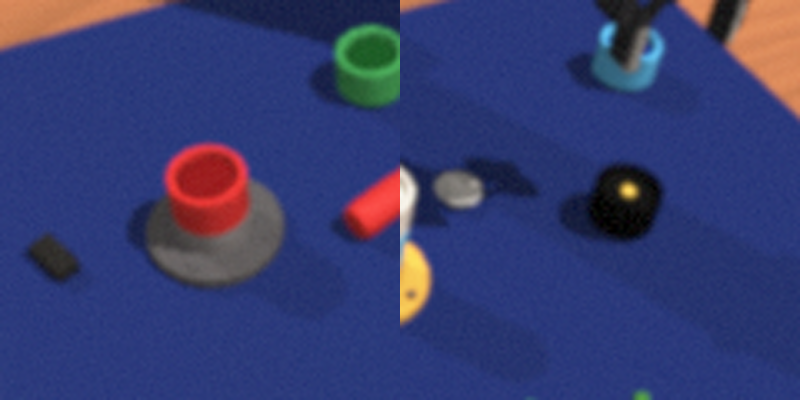

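The left crop shows red upright in the detector socket (207,190). The right crop shows the aperture (625,200), with its dot giving (0.593, 0.3385).

send_rows(deltas=[[0.85,0,-0.015,0.2,0,0,0],[0.85,0,-0.015,0.4,0,0,0],[0.85,0,-0.015,0.6,0,0,0],[0.85,0,-0.015,0.8,0,0,0],[0.85,0,-0.015,0.94,0,0,0],[0.85,0,-0.015,0.98,0,0,0],[0.85,0,-0.015,0.98,0,0,0],[0.85,0,-0.015,0.98,0,0,0],[0.85,0,-0.015,0.98,0,0,0]])

```text
clock: 24.17
tcp_pos: [0.5934, 0.3399, 0.0193]
orientation: [-3.14, 0.0, -0.004]
contact_force: [0.4, 0.4, 0.2]
grip_width: 0.0731
```

send_rows(deltas=[[0.5,0,0,0,0,0,0],[0.3,0,0,0,0,0,0],[0.3,0,0,0,0,0,0],[0.3,0,0,0,0,0,0],[0.3,0,0,0,0,0,0],[0.3,0,0,0,0,0,0],[0.3,0,0,0,0,0,0]])

```text
clock: 24.75
tcp_pos: [0.5931, 0.3399, 0.0192]
orientation: [-3.141, -0.0, -0.004]
contact_force: [-1.3, -0.9, 7.1]
grip_width: 0.0491
```

send_rows(deltas=[[0.3,0,0,-0.05,0,0,0],[0.3,0,0,-0.2,0,0,0],[0.3,0,0,-0.4,0,0,0],[0.3,0,0,-0.6,0,0,0],[0.3,0,0,-0.8,0,0,0],[0.3,0,0,-0.95,0,0,0],[0.3,0,0,-1,0,0,0],[0.3,0,0,-1,0,0,0],[0.3,0,0,-1,0,0,0]])

```text
clock: 25.5
tcp_pos: [0.5917, 0.3392, 0.1667]
orientation: [3.141, 0.001, -0.001]
contact_force: [-0.2, 0.1, -1.5]
grip_width: 0.0489
```

send_rows(deltas=[[0.3,-0.02,0.15,0,0,0,0],[0.3,-0.04,0.35,0,0,0,0],[0.3,-0.06,0.57,0,0,0,0],[0.3,-0.085,0.79,0,0,0,0]])

```text
clock: 25.83
tcp_pos: [0.5777, 0.2194, 0.1645]
orientation: [3.14, 0.003, -0.006]
contact_force: [0.7, -0.5, -1.0]
grip_width: 0.0492
```

send_rows(deltas=[[0.3,-0.02,0.2,0,0,0,0],[0.3,-0.04,0.4,0,0,0,0],[0.3,-0.06,0.6,0,0,0,0],[0.3,-0.085,0.79,0,0,0,0]])

```text
clock: 26.17
tcp_pos: [0.565, 0.1002, 0.1649]
orientation: [3.14, 0.0, -0.006]
contact_force: [-0.2, -0.5, -1.4]
grip_width: 0.0489
```

send_rows(deltas=[[0.3,-0.02,0.2,0,0,0,0],[0.3,-0.04,0.4,0,0,0,0],[0.3,-0.06,0.6,0,0,0,0],[0.3,-0.085,0.79,0,0,0,0]])

```text
clock: 26.5
tcp_pos: [0.5522, -0.0179, 0.165]
orientation: [3.141, 0.0, -0.006]
contact_force: [0.0, 0.1, -0.6]
grip_width: 0.0489
```

send_rows(deltas=[[0.3,-0.02,0.2,0,0,0,0],[0.3,-0.04,0.4,0,0,0,0],[0.3,-0.06,0.58,0,0,0,0],[0.3,-0.08,0.72,0,0,0,0],[0.3,-0.085,0.79,0.05,0,0,0],[0.3,-0.085,0.79,0.15,0,0,0],[0.3,-0.085,0.79,0.3,0,0,0],[0.3,-0.085,0.79,0.42,0,0,0],[0.3,-0.085,0.79,0.47,0,0,0],[0.3,-0.085,0.79,0.47,0,0,0],[0.3,-0.085,0.79,0.47,0,0,0]])

```text
clock: 27.42
tcp_pos: [0.5409, -0.1337, 0.096]
orientation: [-3.141, -0.002, 0.003]
contact_force: [-0.2, -0.5, -0.8]
grip_width: 0.0493
```

send_rows(deltas=[[0.3,0,0.009,0.025,0,0,0],[0.3,0,0.009,0.05,0,0,0],[0.3,0,0.009,0.07,0,0,0],[0.3,0,0.009,0.09,0,0,0],[0.3,0,0.009,0.105,0,0,0],[0.3,0,0.009,0.12,0,0,0],[0.3,0,0.009,0.13,0,0,0],[0.3,0,0.009,0.132,0,0,0],[0.3,0,0.009,0.132,0,0,0]])

```text
clock: 28.17
tcp_pos: [0.5413, -0.1358, 0.0769]
orientation: [-3.142, -0.001, 0.0]
contact_force: [0.2, 0.5, -1.1]
grip_width: 0.0486
```

send_rows(deltas=[[0.3,0,0,0.003,0,0,0],[0.3,0,0,0.006,0,0,0],[0.3,0,0,0.008,0,0,0],[0.3,0,0,0.008,0,0,0]])

```text
clock: 28.5
tcp_pos: [0.5414, -0.1358, 0.0758]
orientation: [3.142, 0.001, 0.0]
contact_force: [0.5, -0.9, -2.0]
grip_width: 0.0491
```

send_rows(deltas=[[0.3,0,0,0.003,0,0,0],[0.3,0,0,0.006,0,0,0],[0.3,0,0,0.006,0,0,0]])

```text
clock: 28.75
tcp_pos: [0.5414, -0.1358, 0.0752]
orientation: [3.142, 0.001, 0.0]
contact_force: [-1.2, 0.5, 3.0]
grip_width: 0.049
```

send_rows(deltas=[[0.62,0,0,0,0,0,0],[0.7,0,0,0,0,0,0],[0.85,0,0,0,0,0,0],[0.85,0,0,0,0,0,0],[0.85,0,0,0,0,0,0],[0.85,0,0,-0.1,0,0,0],[0.85,0,0,-0.25,0,0,0],[0.85,0,0,-0.5,0,0,0],[0.85,0,0,-0.6,0,0,0],[0.85,0,0,-0.6,0,0,0]])

```text
clock: 29.58
tcp_pos: [0.544, -0.1363, 0.1691]
orientation: [3.14, 0.0, 0.012]
contact_force: [0.4, 0.2, 0.6]
grip_width: 0.072
```

send_rows(deltas=[[0.85,-0.09,0.18,0,0,0,0],[0.85,-0.19,0.37,0,0,0,0],[0.85,-0.29,0.56,0,0,0,0],[0.85,-0.38,0.747,0,0,0,0]])

```text
clock: 29.92
tcp_pos: [0.4829, -0.2488, 0.1641]
orientation: [-3.141, -0.002, 0.002]
contact_force: [0.8, -0.9, -0.0]
grip_width: 0.073
```

send_rows(deltas=[[0.85,-0.09,0.18,0,0,0,0],[0.85,-0.19,0.37,0,0,0,0],[0.85,-0.29,0.56,0,0,0,0],[0.85,-0.38,0.747,0,0,0,0],[0.85,-0.38,0.747,0,0,0,0],[0.85,-0.38,0.747,0,0,0,0],[0.85,-0.38,0.747,0,0,0,0]])

```text
clock: 30.5
tcp_pos: [0.4274, -0.3592, 0.1642]
orientation: [-3.14, -0.001, 0.001]
contact_force: [0.2, 0.1, 0.1]
grip_width: 0.0729
```

```bash
python3 - <<'E'
from h import *
o=r.get_obs();print(o['tcp_pos'],o['grip_width'])
ds=shot('scene')
h=cv2.cvtColor(ds['pixels'],cv2.COLOR_RGB2HSV).astype(int)
for d in(shot('top'),ds):
    u,v=proj(d,[.5405,-.135,.087])[0].round().astype(int)
    h=cv2.cvtColor(d['pixels'],cv2.COLOR_RGB2HSV)[v-14:v+14,u-14:u+14].astype(int)
    y,x=np.nonzero((h[...,0]>15)&(h[...,0]<40)&(h[...,2]>90)&(h[...,1]>80))
    if len(x):print('dot',len(x),plane(d,[[u-14+x.mean(),v-14+y.mean()]],.086)[0])
f=lambda p:cv2.resize(p,(400,400),interpolation=2)
cv2.imwrite('pics/f.png',cv2.cvtColor(np.hstack([f(ds['pixels'][160:280,150:270]),f(ds['pixels'][180:300,50:170])]),cv2.COLOR_RGB2BGR))
E
```

```text
[ 0.42743683 -0.35921066  0.16417486] 0.07286343448577719
dot 33 [ 0.54050869 -0.13627757  0.086     ]
dot 33 [ 0.54149825 -0.13465602  0.086     ]
```

View pics/f.png

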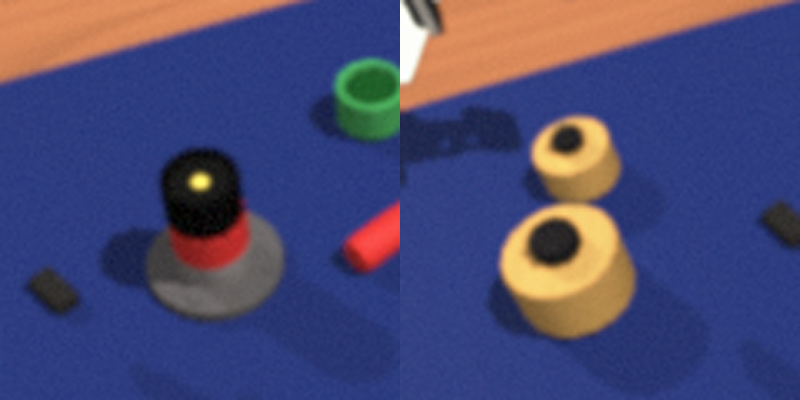

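The left crop shows the aperture upright on red (200,190). The right crop shows the small cap (575,155) behind the large one. I'll check the cap's position once more by its knob.

```bash
python3 - <<'E'
from h import *
d=shot('scene');u,v=100,221
h=cv2.cvtColor(d['pixels'],cv2.COLOR_RGB2HSV)[v-8:v+8,u-8:u+8].astype(int)
k,l,st,ce=cv2.connectedComponentsWithStats((h[...,2]<75).astype(np.uint8));i=1+np.argmax(st[1:,4])
print(st[i],plane(d,[ce[i]+[u-8,v-8]],.042)[0])
E
```

```text
[ 4  6  8  6 41] [ 0.42998622 -0.35639401  0.042     ]
```

send_rows(deltas=[[0.85,0,0,0.2,0,0,0],[0.85,0,0,0.4,0,0,0],[0.85,0,0,0.6,0,0,0],[0.85,0,0,0.8,0,0,0],[0.85,0,0,0.94,0,0,0],[0.85,0,0,0.99,0,0,0],[0.85,0,0,0.99,0,0,0],[0.85,0,0,0.99,0,0,0],[0.85,0,0,0.99,0,0,0]])

```text
clock: 31.4
tcp_pos: [0.4287, -0.3604, 0.0179]
orientation: [3.14, 0.002, 0.003]
contact_force: [0.3, 0.4, 0.4]
grip_width: 0.0726
```

send_rows(deltas=[[0.5,0,0,0,0,0,0],[0.3,0,0,0,0,0,0],[0.3,0,0,0,0,0,0],[0.3,0,0,0,0,0,0],[0.3,0,0,0,0,0,0],[0.3,0,0,0,0,0,0],[0.3,0,0,0,0,0,0]])

```text
clock: 31.98
tcp_pos: [0.4283, -0.3604, 0.018]
orientation: [3.14, 0.001, 0.003]
contact_force: [-0.9, 1.0, 7.3]
grip_width: 0.0491
```

send_rows(deltas=[[0.3,0,0,-0.05,0,0,0],[0.3,0,0,-0.2,0,0,0],[0.3,0,0,-0.4,0,0,0],[0.3,0,0,-0.6,0,0,0],[0.3,0,0,-0.8,0,0,0],[0.3,0,0,-0.95,0,0,0],[0.3,0,0,-1,0,0,0],[0.3,0,0,-1,0,0,0],[0.3,0,0,-1,0,0,0]])

```text
clock: 32.73
tcp_pos: [0.427, -0.3598, 0.1661]
orientation: [3.142, 0.001, -0.0]
contact_force: [-0.4, 0.4, -2.0]
grip_width: 0.0489
```

send_rows(deltas=[[0.3,0.08,-0.15,0,0,0,0],[0.3,0.18,-0.35,0,0,0,0],[0.3,0.28,-0.55,0,0,0,0],[0.3,0.38,-0.748,0,0,0,0]])

```text
clock: 33.07
tcp_pos: [0.4834, -0.2461, 0.1642]
orientation: [-3.14, 0.0, 0.006]
contact_force: [0.9, -0.3, -1.0]
grip_width: 0.0489
```

send_rows(deltas=[[0.3,0.1,-0.2,0,0,0,0],[0.3,0.2,-0.4,0,0,0,0],[0.3,0.29,-0.57,0,0,0,0],[0.3,0.35,-0.69,0,0,0,0],[0.3,0.38,-0.748,0,0,0,0],[0.3,0.38,-0.748,0.05,0,0,0],[0.3,0.38,-0.748,0.13,0,0,0],[0.3,0.38,-0.748,0.2,0,0,0],[0.3,0.38,-0.748,0.24,0,0,0],[0.3,0.38,-0.748,0.24,0,0,0],[0.3,0.38,-0.748,0.24,0,0,0]])

```text
clock: 33.98
tcp_pos: [0.5404, -0.1366, 0.1295]
orientation: [3.142, -0.002, -0.003]
contact_force: [-0.3, 0.4, -1.1]
grip_width: 0.0491
```

send_rows(deltas=[[0.3,0.003,-0.005,0.03,0,0,0],[0.3,0.003,-0.005,0.06,0,0,0],[0.3,0.003,-0.005,0.08,0,0,0],[0.3,0.003,-0.005,0.1,0,0,0],[0.3,0.003,-0.005,0.12,0,0,0],[0.3,0.003,-0.005,0.135,0,0,0],[0.3,0.003,-0.005,0.147,0,0,0],[0.3,0.003,-0.005,0.153,0,0,0],[0.3,0.003,-0.005,0.153,0,0,0],[0.3,0.003,-0.005,0.153,0,0,0]])

```text
clock: 34.82
tcp_pos: [0.5419, -0.1348, 0.1075]
orientation: [3.142, 0.001, 0.0]
contact_force: [0.5, 0.9, -1.5]
grip_width: 0.0493
```

send_rows(deltas=[[0.3,0,0,0.003,0,0,0],[0.3,0,0,0.006,0,0,0],[0.3,0,0,0.006,0,0,0]])

```text
clock: 35.07
tcp_pos: [0.5418, -0.1348, 0.1066]
orientation: [3.142, 0.001, 0.0]
contact_force: [0.1, -0.1, -1.1]
grip_width: 0.0487
```

Seat height is expected at z = 0.105.

send_rows(deltas=[[0.3,0,0,0.003,0,0,0],[0.3,0,0,0.006,0,0,0],[0.3,0,0,0.009,0,0,0],[0.3,0,0,0.009,0,0,0]])

```text
clock: 35.4
tcp_pos: [0.5417, -0.1348, 0.1051]
orientation: [-3.142, -0.001, 0.0]
contact_force: [-0.6, 0.2, -1.7]
grip_width: 0.0491
```

send_rows(deltas=[[0.3,0,0,0.003,0,0,0],[0.3,0,0,0.006,0,0,0],[0.3,0,0,0.006,0,0,0]])

```text
clock: 35.65
tcp_pos: [0.542, -0.1348, 0.105]
orientation: [3.141, 0.001, 0.0]
contact_force: [-2.4, -0.4, 5.9]
grip_width: 0.0493
```

Seated. I'll release, retreat and check.

send_rows(deltas=[[0.62,0,0,0,0,0,0],[0.7,0,0,0,0,0,0],[0.85,0,0,0,0,0,0],[0.85,0,0,0,0,0,0],[0.85,0,0,0,0,0,0],[0.85,0,0,-0.1,0,0,0],[0.85,0,0,-0.25,0,0,0],[0.85,0,0,-0.5,0,0,0],[0.85,0,0,-0.75,0,0,0],[0.85,0,0,-0.9,0,0,0],[0.85,0,0,-0.9,0,0,0]])

```text
clock: 36.57
tcp_pos: [0.5449, -0.1352, 0.245]
orientation: [3.14, 0.0, 0.015]
contact_force: [0.4, 0.2, 0.8]
grip_width: 0.0724
```

send_rows(deltas=[[0.85,-0.1,0.2,0,0,0,0],[0.85,-0.2,0.4,0,0,0,0],[0.85,-0.3,0.6,0,0,0,0],[0.85,-0.35,0.8,0,0,0,0],[0.85,-0.35,0.95,0,0,0,0],[0.85,-0.35,0.95,0,0,0,0],[0.85,-0.35,0.95,0,0,0,0]])

```text
clock: 37.15
tcp_pos: [0.4886, -0.2785, 0.2385]
orientation: [-3.141, 0.004, 0.002]
contact_force: [-0.8, 1.2, -0.5]
grip_width: 0.0727
```

```bash
python3 - <<'E'
from h import *
o=r.get_obs();print(o['tcp_pos'],o['grip_width'],o['contact_force'])
ds=shot('scene');dt=shot('top')
M=cv2.moments(blob(dt,295,261,'green',22));print('green',plane(dt,[[M['m10']/M['m00'],M['m01']/M['m00']]],.0205)[0])
cv2.imwrite('pics/g.png',cv2.cvtColor(np.vstack([cv2.resize(ds['pixels'][130:290,140:420],(560,320),interpolation=2),cv2.resize(dt['pixels'][150:290,200:445],(560,280),interpolation=2)]),cv2.COLOR_RGB2BGR))
E
```

```text
[ 0.48860581 -0.27851847  0.23851182] 0.07265978009178756 [-0.83780381  1.1966986  -0.54519646]
green [0.45302849 0.01037897 0.0205    ]
```

View pics/g.png

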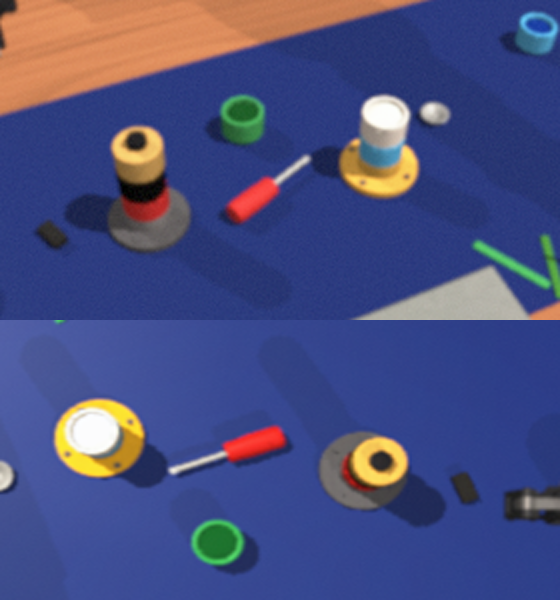

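Both stacks stand upright and flush: red/black/brass at (140,175), blue/white at (383,135). The green filter hasn't moved and the gripper is clear and empty, so I'll hand in.

```bash
python3 -c "
from bench import r
print(r.hand_in())"
```

```text
the job is handed in; nothing more can be done
None
```

The fluorometer is set up and handed in at about 37 s on the robot clock, well inside the 112 s limit. The lamp socket holds blue then white, and the detector socket holds red, then the aperture, then the 50 mm brass cap.

- **Look-alikes:** I used the blue filter farther to the robot's right (y = 0.34) and the small cap; the other blue filter and the roughly 70 mm cap were left alone.
- **Seating:** Each part met light contact (3–9 N) within about 0.1 mm of its expected seat height before I let go.
- **Last pictures:** Both stacks are upright and flush. The green filter still measures where it started, near (0.453, 0.010), and the gripper is open and clear of everything.
- **Disagreements:** The two cameras mostly differed by 1–3 mm, up to 8 mm for the cap. One scene-camera reading of the seated diffuser was about 12 mm off in x, probably because its colour mask caught more than the diffuser. The other camera and the close-up showed it centred.

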